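# Seat the needle box in its push-push dock

### The arm

A 7-joint arm with a two-finger parallel gripper is mounted at the origin on a cart in front of the work surface, level with it; the furniture and walls round the work are solid. World frame = base frame: x ahead of the robot, y to its left, z up, the work surface at z = 0. Lengths are in m, angles in rad, forces in N, time in s.
With the tool pointing down it reaches from about 0.4 to 0.875 m from the base axis. Payload 6.5 kg.
Tool frame: the origin (TCP) lies at the centre of the arm's flange, where the gripper is bolted on; the fingertips stand 166 mm ahead of it and the grasp point (between the pads) lies 147 mm ahead of it; z points along the fingers, y is the line along which they close (so a half turn about z gives the same grasp; the last joint's range is limited). The gripper opens to 88 mm and grips with 3 to 60 N. Pads are 18 mm wide; open, the fingers measure 123 mm over their backs; the gripper's body (75 mm by 187 mm) begins 45 mm behind the grasp point.
Start: joints at [-1.166, 0.536, -0.004, 1.538, 0.003, 1.067, -0.071], TCP at [0.295, 0.579, 0.405] pointing down, gripper open.
Joint ranges: [-2.7, 2.7], [-0.37, 2.16], [-1.27, 1.26], [0.24, 2.4], [-1.31, 4.45], [0.19, 1.91], [-2.76, 2.76]. Speed limits (rad/s): [2.39, 2.39, 3.14, 3.14, 3.14, 3.14, 3.14].

### API

Orientations are given as a unit quaternion [x, y, z, w].
In Python, from cell import monitor, viewer, order gives the robot as it stands. The module is installed in compiled form; this text tells all that it offers.
- The arm moves only by the tool move_arm, never from a script. Its argument "steps" is a list of rows, each an object with "xyz": the shift along the tool's x, y, z in mm, a list of three; "turn": the turn about the tool's z in rad. In form: [{"xyz": [x, y, z], "turn": turn}, ...]. A call has 1 to 5 rows; each row is the pose to reach, as a shift and turn from the pose commanded when the call began, along the tool's axes at that moment; what a row does not reach only later rows make up. A row lasts 1/12 s, in which the tool goes at most 41.7 mm and 7.16 degrees, less where a joint would pass 70% of its speed; a pose out of reach is approached as far as the arm can. A call with a gripper value outside its range is refused whole. "jaw" is the closure in counts, from 0 (fully open) to 255 (shut), set as the call begins (left out, the last holds). The fingers move at their own pace and stop on an object; "squeeze" is the grip in N (left out, the last holds). Time passes only in rows, so rows that repeat a pose let the fingers close. It gives the time, the measured TCP pose, the force, the opening and the grip force at its end, in the units of the state.
- monitor.observe(): the state, without advancing time (a new reading comes with each control period).
- viewer.capture(name): name is "side" or "top"; returns a dict with "color" (480x640x3 uint8, red, green, blue), "range_z" (480x640 float32, m along the optical axis (not along the pixel's ray), 0 where there is no reading), "K" (3x3 intrinsics, pixels), "k1" (the pictures are not rectified: a ray, as slopes to the right and down, at radius r is drawn at 1 + k1 r^2 times it, then the intrinsics apply), "R" (3x3) and "t" (3): a world point X has camera coordinates R X + t. Camera axes: x right, y down, z forward; pixel columns grow to the right and rows downward; lengths in m; the calibration is good to about 2 mm. A picture is of the moment at which its call begins.
- order.hand_in(): hands the job in; it is judged then, once.
The state is a dict: "clock": time; "qpos": joint angles; "joint_vel": joint speeds; "effort": joint torques, N m; "ee_pos": TCP position; "tool_rot": TCP orientation; "contact_force": force on the tool from outside, world axes, zero at the start; "moment": the same for the moment, N m; "finger_gap": finger opening in m; "grip_force": force on a finger pad.
Only numpy, scipy, OpenCV 4.12 (cv2) and the standard library are available. Lean on these libraries where they do the work, as an engineer would, in place of code of your own. Each camera call takes 0.05 s, during which the arm holds its last target. There are 200 camera calls.

### The job

Take the small blue needle box with the clear lid that lies on the open table in front (not the one at the very back by the thread cones) and put it, lid up, into the bay of the green dock and push it straight down until the push-push catch holds it. Leave it there, let go, with its lid about flush with the rim of the bay; if it has popped up again, push it once more.

Things in the scene. Friction and masses are not known exactly. Their poses are not given: they have to be found in the camera images.
- needle_box: Needle box: opaque blue lower half, clear lid, 40 (its x) x 56 (its y) x 24 mm high, 30 g, loose, lying flat on the table with its lid up. Origin: centre of its underside, z up. It may go into the bay either way round (turned by pi).
- dock: Green dock fixed to the table. Origin: on the table top under the centre of its bay, z up. The bay takes the needle box with the box's 56 mm side along dock y, either way round. A green catch housing, 60 x 20 mm, 51 mm high, stands at dock y = +40 to +60 mm; the orange tab on its top moves with the tray: 14 mm out when the tray is up, 2 mm out when it is caught.
- bay_rim (a point): Centre of the bay at rim height, 46 mm over the table. Pocket 46 mm (dock x) by 62 mm (y): 3 mm to spare round the box; the top 8 mm of the walls flare out 5 mm a side as lead-in. The walls at x = +-23 to 28 mm are cut away for |y| < 21 mm down to the 6 mm base plate: room for fingers that hold the box by its 40 mm width. The walls across y are whole. Floor: the orange tray.
- tray (a joint): Sprung tray's travel, m: 0 up (start; its top 34 mm over the table, the box on it 12 mm proud of the rim), grows downward, stop 0.020; resists with 3 to 9 N (pushed slowly). Pushed to 0.017 or deeper and let go, it rises to 0.012 and is held (lid flush with the rim). Pushed again to the stop and let go, it rises to 0. The box lies loose on it; closed fingertips on the lid's middle can push it.
Not all that is in view belongs to the job. There is more than one size of the needle_box; the one meant has the size given above. What is shaped like the dock but purple is not meant.

How it is judged:
By the outcome, as a careful person would: the job done as asked, in the order asked, and still so for the second after the job is handed in, with the robot touching nothing.
It also fails if it takes over 38 s, if anything falls off the work surface, if the arm or the gripper's body presses on something with over 40 N, if the wrist force passes 120 N, or if a joint passes its speed limit or range.

## Working session

There is one attempt and no reset: what is moved stays moved. The work goes in short steps, Python scripts to look and compute and a tool call to move; the robot and the scene stay as the last step left them, time stands still between calls to the robot, and variables do not carry over. Pictures are saved under pics/ and viewed, at most 10 in all, crops included, and the job is handed in when it is done.

Besides the shell and the picture viewer there is one more tool, called after "Call:" as name([rows], argument=value, ...), one row to a line, values as JSON. move_arm: Moves the arm, as the interface text tells. Its arguments: {"type":"object","properties":{"steps":{"type":"array","items":{"type":"object","properties":{"xyz":{"type":"array","items":{"type":"number"}},"turn":{"type":"number"}}}},"jaw":{"type":"number"},"squeeze":{"type":"number"}},"required":["steps"]}

```bash
mkdir -p pics; cat > h.py <<'E'
import numpy as np, cv2
from cell import monitor, viewer, order
def cap(n):
    d=viewer.capture(n); return d
def world(d,u,v,z=None):
    """pixels -> world, on plane z or by depth"""
    u=np.atleast_1d(u).astype(float); v=np.atleast_1d(v).astype(float)
    K=d["K"]; D=np.array([d["k1"],0,0,0,0.])
    s=cv2.undistortPoints(np.stack([u,v],1)[:,None],K,D)[:,0]
    ray=np.c_[s,np.ones(len(s))]
    R,t=np.array(d["R"]),np.array(d["t"])
    c=-R.T@t; w=ray@R
    if z is None:
        k=d["range_z"][v.astype(int),u.astype(int)]
    else: k=(z-c[2])/w[:,2]
    return c+w*k[:,None]
def save(d,name): cv2.imwrite(f"pics/{name}.png",cv2.cvtColor(d["color"],cv2.COLOR_RGB2BGR))
E
python3 - <<'E'
from h import *
for n in("top","side"):
    d=cap(n); save(d,n+"0"); np.savez(n+"0.npz",**d); print(n,d["K"],d["k1"],-np.array(d["R"]).T@d["t"])
s=monitor.observe(); print(s)
E
```

```text
top [[620.95919398   0.         323.21463892]
 [  0.         620.95919398 247.50395204]
 [  0.           0.           1.        ]] -0.18611729756720627 [ 0.3681545  -0.0366776   1.19403548]
side [[445.79659583   0.         311.79993817]
 [  0.         445.79659583 238.25704687]
 [  0.           0.           1.        ]] -0.10912380217349053 [ 0.41017158 -0.96034951  0.54130887]
{'clock': 0.1, 'qpos': array([-1.16619666,  0.53708787, -0.00442165,  1.53875103,  0.00258717,
        1.06731964, -0.07116813]), 'joint_vel': array([ 0.0008707 , -0.00128307, -0.0011853 , -0.00312941, -0.00033729,
        0.00070003, -0.00097573]), 'effort': array([ 2.22644696e-03, -5.72071409e+01,  9.93627012e-01, -2.52233344e+01,
       -5.62019390e-02,  1.33445329e-02,  4.28585167e-05]), 'ee_pos': array([0.29470703, 0.57902168, 0.40393738]), 'tool_rot': array([ 2.33191504e-01,  9.72430519e-01, -7.69752412e-04, -1.26567868e-04]), 'contact_force': array([-0.09220682,  0.17055164, -0.2485548 ]), 'moment': array([ 0.0592062 , -0.01531644, -0.01244676]), 'grip_force': 0.0, 'finger_gap': 0.0882328247381703}
```

View pics/top0.png

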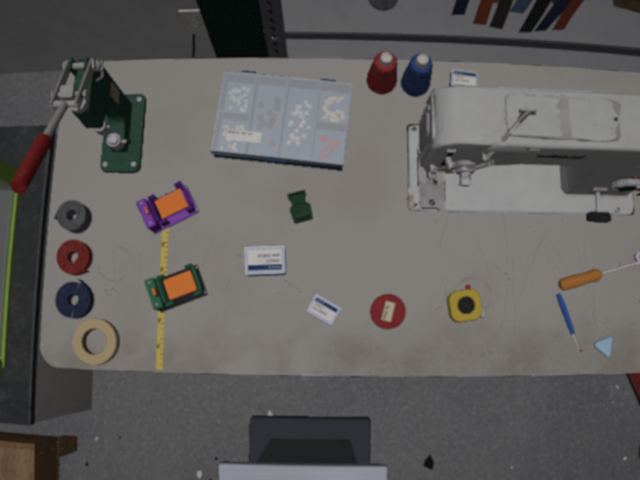

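View pics/side0.png

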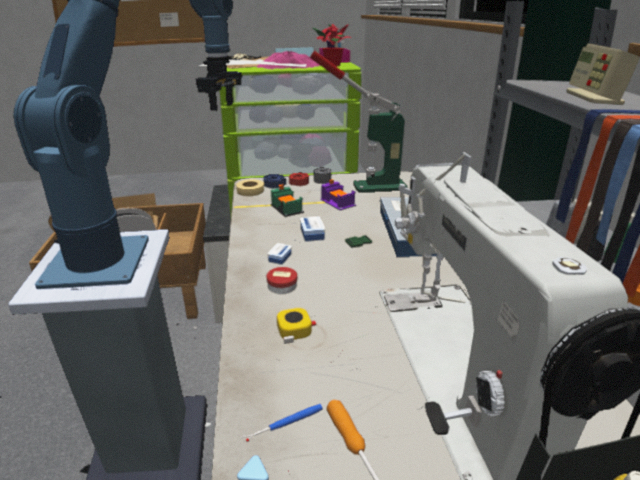

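The top view shows the small blue/white box at (323,308), a larger one at (265,261), the green dock at (177,287) with its orange tray, and a purple decoy at (168,206). The side view confirms the layout: green dock at (287,200), small box at (280,252).

```bash
python3 - <<'E'
from h import *
d=dict(np.load("top0.npz")); print(np.round(d["R"],3))
im=d["color"]; hsv=cv2.cvtColor(im,cv2.COLOR_RGB2HSV)
def rect(m,roi,z,name):
    x0,y0,x1,y1=roi; mm=np.zeros_like(m); mm[y0:y1,x0:x1]=m[y0:y1,x0:x1]
    c=max(cv2.findContours(mm,cv2.RETR_EXTERNAL,cv2.CHAIN_APPROX_NONE)[0],key=cv2.contourArea)[:,0]
    w=world(d,c[:,0],c[:,1],z); r=cv2.minAreaRect((w[:,:2]*1000).astype(np.float32)); b=cv2.boxPoints(r)
    dp=np.median(world(d,c[:,0],c[:,1])[:,2]); print(name,len(c),r,"depth z",dp); print(np.round(b,1)); return r
def area(roi,z):
    b=(np.abs(0))
# boxes: bright white/blue vs table
H,S,V=cv2.split(hsv); print("box px",hsv[308,318:330].tolist(), "table",hsv[330,323].tolist())
rgb=im.astype(int)
box=(((rgb[...,2]-rgb[...,0])>12)|(V>170)).astype(np.uint8)*255
rect(box,(295,285,350,335),.024,"small"); rect(box,(235,235,295,285),.024,"big")
org=((H<18)&(S>180)&(V>120)).astype(np.uint8)*255
rect(org,(155,262,215,312),.034,"tray")
m=org.copy(); m[:,159:]=0; rect(m,(140,262,159,312),.065,"tab")
g=((H>50)&(H<95)&(S>90)).astype(np.uint8)*255
rect(cv2.bitwise_or(g,org),(135,255,215,318),.046,"dock")
p=lambda a:cv2.resize(im[a[1]:a[3],a[0]:a[2],::-1],None,fx=5,fy=5,interpolation=cv2.INTER_CUBIC)
cv2.imwrite("pics/c1.png",np.hstack([p((137,255,217,325)),p((290,275,360,345))]))
E
```

```text
[[ 0.013 -1.     0.   ]
 [-0.986 -0.013 -0.164]
 [ 0.164  0.002 -0.987]]
box px [[6, 8, 163], [12, 8, 161], [6, 8, 159], [12, 8, 157], [10, 10, 159], [10, 9, 163], [12, 8, 166], [12, 8, 167], [0, 5, 159], [130, 5, 145], [116, 16, 129], [113, 38, 113]] table [17, 14, 125]
small 138 ((443.4671325683594, -36.08445739746094), (53.22101593017578, 36.53549575805664), 60.61515808105469) depth z 0.022137676209982526
[[414.5 -50.3]
 [446.3 -68.2]
 [472.4 -21.9]
 [440.6  -3.9]]
big 125 ((534.88671875, 75.95364379882812), (52.33548355102539, 74.49616241455078), 2.9816532135009766) depth z 0.02993790498334592
[[506.8 111.8]
 [510.7  37.4]
 [563.   40.1]
 [559.1 114.5]]
tray 87 ((485.3006591796875, 237.3914794921875), (38.51820373535156, 55.21290588378906), 20.97046661376953) depth z 0.03293751920354415
[[457.4 256.3]
 [477.2 204.7]
 [513.2 218.5]
 [493.4 270.1]]
tab 11 ((468.92010498046875, 276.90887451171875), (10.125731468200684, 1.7856342792510986), 21.601726531982422) depth z 0.06228265053426818
[[463.9 275.9]
 [464.5 274.2]
 [474.  277.9]
 [473.3 279.6]]
dock 87 ((484.0888671875, 234.5563507080078), (38.11977005004883, 54.641727447509766), 20.97048568725586) depth z 0.03293751920354415
[[456.5 253.2]
 [476.1 202.2]
 [511.7 215.9]
 [492.1 266.9]]
```

View pics/c1.png

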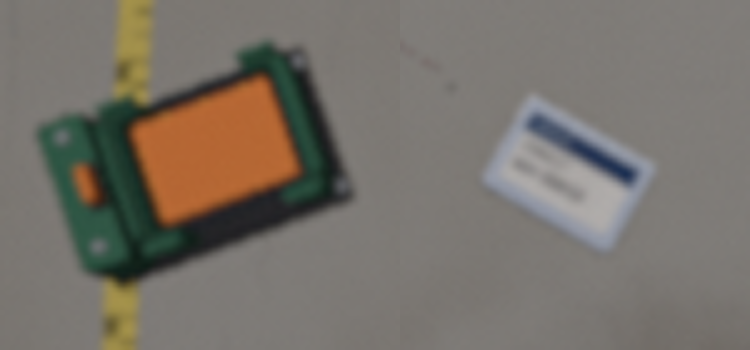

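The crop shows the dock bay (tray centre about pixel (180,286)), with housing and orange tab to its left at about (154,292), so dock +y points left. The small box's lid and blue edge are clear at (323,308).

```bash
cat > go.py <<'E'
import sys
from h import *
from scipy.spatial.transform import Rotation as Ro
def go(x,y,z,yaw):  # mm, deg world direction of tool y
    s=monitor.observe(); R=Ro.from_quat(s["tool_rot"]).as_matrix()
    d=R.T@(np.array([x,y,z])-1000*s["ee_pos"])
    a=np.degrees(np.arctan2(R[1,1],R[0,1])); t=-((yaw-a+90)%180-90)
    print("t",s["clock"],"pos",np.round(s["ee_pos"]*1000,1),"yaw",round(a,1),"SHIFT",np.round(d,1),"TURN",round(np.radians(t),3),"F",np.round(s["contact_force"],1),"gap",s["finger_gap"],"q",np.round(s["qpos"],2))
go(*map(float,sys.argv[1:]))
E
python3 go.py 443.5 -36.1 250 -29.4
```

```text
t 0.1 pos [294.7 579.  403.9] yaw 63.0 SHIFT [-411.6 -480.5  154.7] TURN -1.528 F [-0.1  0.2 -0.2] gap 0.0882328247381703 q [-1.17  0.54 -0.    1.54  0.    1.07 -0.07]
```

Call:
move_arm([
  {"xyz": [-412,-480,155],"turn": 1.613},
  {"xyz": [-412,-480,155],"turn": 1.613},
  {"xyz": [-412,-480,155],"turn": 1.613},
  {"xyz": [-412,-480,155],"turn": 1.613},
  {"xyz": [-412,-480,155],"turn": 1.613},
], jaw=0)

```text
clock: 0.52
ee_pos: [0.3426, 0.3805, 0.3545]
tool_rot: [0.523, 0.852, -0.0, -0.0]
contact_force: [0.9, -0.2, -0.1]
finger_gap: 0.0881
grip_force: 0.0
```

```bash
python3 go.py 443.5 -36.1 250 -29.4
```

```text
t 0.5167 pos [342.6 380.5 354.5] yaw 26.9 SHIFT [-417.2  -98.3  104.6] TURN 0.982 F [ 0.9 -0.2 -0.1] gap 0.08805317920322284 q [-1.05  0.37  0.16  1.95 -0.08  0.82 -0.39]
```

Call:
move_arm([
  {"xyz": [-417,-98,105],"turn": 0.982},
  {"xyz": [-417,-98,105],"turn": 0.982},
  {"xyz": [-417,-98,105],"turn": 0.982},
  {"xyz": [-417,-98,105],"turn": 0.982},
  {"xyz": [-417,-98,105],"turn": 0.982},
])

```text
clock: 0.93
ee_pos: [0.3914, 0.1844, 0.3052]
tool_rot: [0.76, 0.65, 0.0, 0.0]
contact_force: [1.5, -0.9, 0.2]
finger_gap: 0.0881
grip_force: 0.0
```

```bash
python3 go.py 443.5 -36.1 250 -29.4
```

```text
t 0.9333 pos [391.4 184.4 305.2] yaw -8.9 SHIFT [-209.8   85.6   55.2] TURN 0.357 F [ 1.5 -0.9  0.2] gap 0.08805191532166892 q [-0.83  0.34  0.34  2.19 -0.19  0.64 -0.52]
```

Call:
move_arm([
  {"xyz": [-210,86,55],"turn": 0.357},
  {"xyz": [-210,86,55],"turn": 0.357},
  {"xyz": [-210,86,55],"turn": 0.357},
  {"xyz": [-210,86,55],"turn": 0.357},
  {"xyz": [-210,86,55],"turn": 0.357},
])

```text
clock: 1.35
ee_pos: [0.4394, -0.0121, 0.2559]
tool_rot: [0.862, 0.507, -0.0, 0.0]
contact_force: [0.6, -0.4, 0.5]
finger_gap: 0.0882
grip_force: 0.0
```

```bash
python3 go.py 443.5 -36.1 170 -29.4
```

```text
t 1.35 pos [439.4 -12.1 255.9] yaw -29.0 SHIFT [-19.   15.2  85.9] TURN 0.006 F [ 0.6 -0.4  0.5] gap 0.08816042677713787 q [-0.39  0.47  0.38  2.2  -0.34  0.53 -0.26]
```

Call:
move_arm([
  {"xyz": [-19,15,25],"turn": 0.006},
  {"xyz": [-19,15,25],"turn": 0.006},
  {"xyz": [-19,15,45],"turn": 0.006},
  {"xyz": [-19,15,60],"turn": 0.006},
  {"xyz": [-19,15,60],"turn": 0.006},
])

```text
clock: 1.77
ee_pos: [0.4422, -0.0338, 0.1946]
tool_rot: [0.863, 0.505, -0.002, -0.001]
contact_force: [-0.9, -0.1, -0.2]
finger_gap: 0.0882
grip_force: 0.0
```

```bash
python3 go.py 443.5 -36.1 170 -29.4; python3 - <<'E'
from h import *
d=cap("side"); cv2.imwrite("pics/s1.png",cv2.resize(d["color"][180:320,190:390,::-1],None,fx=4,fy=4,interpolation=cv2.INTER_CUBIC))
E
```

```text
t 1.7667 pos [442.2 -33.8 194.6] yaw -29.4 SHIFT [-1.3  2.3 24.6] TURN 0.0 F [-0.9 -0.1 -0.2] gap 0.08821076086976738 q [-0.26  0.6   0.29  2.19 -0.42  0.4  -0.14]
```

View pics/s1.png

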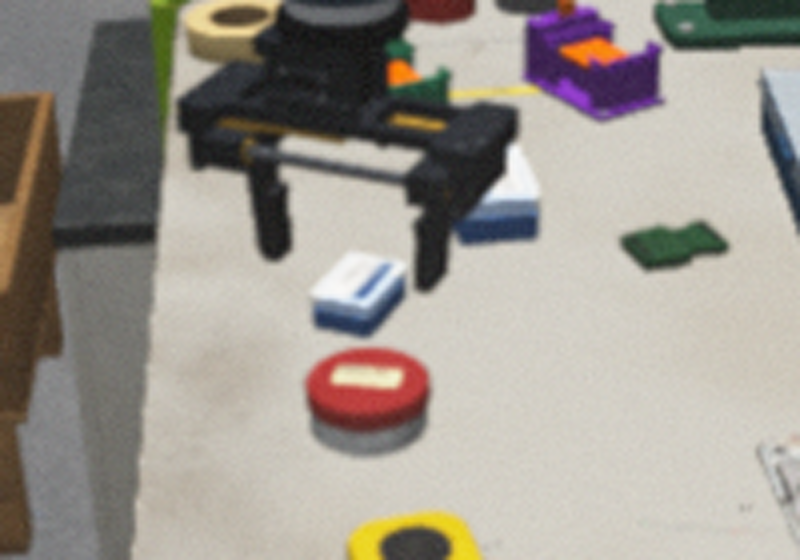

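The side view has the fingers straddling the small box (lid centre about crop (360,280)), perhaps a little behind it. I'll check that numerically with the side camera.

```bash
python3 - <<'E'
from h import *
d=dict(np.load("side0.npz")); im=d["color"].astype(int)
m=((im[...,2]-im[...,0]>15)|(im.min(2)>195)).astype(np.uint8)*255
mm=np.zeros_like(m); mm[236:268,262:300]=m[236:268,262:300]
c=max(cv2.findContours(mm,0,1)[0],key=cv2.contourArea); print(cv2.boundingRect(c))
# lid corners from crop: left, top, right, front
px=np.array([[312,294],[350,254],[407,266],[366,308]])/4+[190,180]
print(np.round(world(d,px[:,0],px[:,1],.024)*1000,1), np.round(world(d,px[:,0],px[:,1],.024).mean(0)*1000,1))
tip=np.array([[275,257],[431,288]])/4+[190,180]; print(np.round(world(d,tip[:,0],tip[:,1],.0286)*1000,1))
E
```

```text
(267, 242, 25, 22)
[[418.1 -56.7  24. ]
 [442.8 -11.1  24. ]
 [475.8 -30.5  24. ]
 [448.3 -76.8  24. ]] [446.2 -43.8  24. ]
[[397.7 -17.4  28.6]
 [486.7 -66.7  28.6]]
```

Call:
move_arm([
  {"xyz": [0,0,13],"turn": 0},
  {"xyz": [0,0,24],"turn": 0},
  {"xyz": [0,0,25],"turn": 0},
  {"xyz": [0,0,25],"turn": 0},
])

```text
clock: 2.15
ee_pos: [0.4432, -0.034, 0.1715]
tool_rot: [0.863, 0.505, -0.0, -0.0]
contact_force: [-0.6, 0.1, -1.0]
finger_gap: 0.088
grip_force: 0.0
```

Call:
move_arm([
  {"xyz": [0,0,0],"turn": 0},
  {"xyz": [0,0,0],"turn": 0},
  {"xyz": [0,0,0],"turn": 0},
  {"xyz": [0,0,0],"turn": 0},
  {"xyz": [0,0,0],"turn": 0},
], jaw=255, squeeze=15)

```text
clock: 2.57
ee_pos: [0.4434, -0.0343, 0.1717]
tool_rot: [0.863, 0.505, 0.0, 0.0]
contact_force: [1.0, 1.0, -0.7]
finger_gap: 0.0568
grip_force: 0.0
```

Call:
move_arm([
  {"xyz": [0,0,0],"turn": 0},
  {"xyz": [0,0,0],"turn": 0},
  {"xyz": [0,0,0],"turn": 0},
  {"xyz": [0,0,0],"turn": 0},
])

```text
clock: 2.9
ee_pos: [0.4434, -0.0343, 0.1715]
tool_rot: [0.863, 0.505, 0.0, 0.0]
contact_force: [-0.4, -0.4, 0.9]
finger_gap: 0.0388
grip_force: 15.0
```

Call:
move_arm([
  {"xyz": [0,0,-20],"turn": 0},
  {"xyz": [0,0,-50],"turn": 0},
  {"xyz": [0,0,-85],"turn": 0},
  {"xyz": [0,0,-95],"turn": 0},
], squeeze=20)

```text
clock: 3.23
ee_pos: [0.4443, -0.0346, 0.2697]
tool_rot: [0.864, 0.504, 0.002, 0.001]
contact_force: [1.6, -0.1, -0.5]
finger_gap: 0.0389
grip_force: 20.0
```

```bash
python3 go.py 485 236.5 265 21
```

```text
t 3.2333 pos [444.3 -34.6 269.7] yaw -29.4 SHIFT [256.1 -97.8   5. ] TURN -0.88 F [ 1.6 -0.1 -0.5] gap 0.03887341151170152 q [-0.36  0.45  0.41  2.18 -0.33  0.57 -0.22]
```

Call:
move_arm([
  {"xyz": [20,-8,0],"turn": -0.08},
  {"xyz": [50,-19,0],"turn": -0.18},
  {"xyz": [80,-31,0],"turn": -0.28},
  {"xyz": [110,-42,0],"turn": -0.38},
  {"xyz": [140,-53,0],"turn": -0.48},
])

```text
clock: 3.65
ee_pos: [0.4656, 0.1152, 0.2663]
tool_rot: [0.717, 0.697, -0.0, -0.0]
contact_force: [0.5, -0.4, -0.1]
finger_gap: 0.0388
grip_force: 20.0
```

```bash
python3 go.py 485 236.5 265 21
```

```text
t 3.65 pos [465.6 115.2 266.3] yaw -1.6 SHIFT [121.7  15.9   1.3] TURN -0.395 F [ 0.5 -0.4 -0.1] gap 0.03876064226913118 q [-0.56  0.48  0.28  2.09 -0.23  0.6  -0.15]
```

Call:
move_arm([
  {"xyz": [35,5,0],"turn": -0.11},
  {"xyz": [70,9,0],"turn": -0.22},
  {"xyz": [100,13,0],"turn": -0.32},
  {"xyz": [118,15,0],"turn": -0.39},
  {"xyz": [122,16,0],"turn": -0.395},
])

```text
clock: 4.07
ee_pos: [0.4855, 0.2392, 0.2661]
tool_rot: [0.565, 0.825, 0.001, -0.001]
contact_force: [0.0, -0.1, -0.3]
finger_gap: 0.0388
grip_force: 20.0
```

Call:
move_arm([
  {"xyz": [0,0,0],"turn": 0},
  {"xyz": [0,0,0],"turn": 0},
])

```text
clock: 4.23
ee_pos: [0.4857, 0.2336, 0.266]
tool_rot: [0.569, 0.822, -0.001, 0.0]
contact_force: [-0.7, -0.4, -1.0]
finger_gap: 0.0388
grip_force: 20.0
```

```bash
python3 go.py 485 236.5 225 21; python3 - <<'E'
from h import *
d=cap("side"); np.savez("s2.npz",**d); e=cap("top"); np.savez("t2.npz",**e)
p=lambda d,a:cv2.resize(d["color"][a[1]:a[3],a[0]:a[2],::-1],None,fx=6,fy=6,interpolation=cv2.INTER_CUBIC)
cv2.imwrite("pics/s2.png",np.hstack([p(d,(255,160,320,230)),p(e,(140,250,205,320))]))
E
```

```text
t 4.2333 pos [485.7 233.6 266. ] yaw 20.6 SHIFT [ 3.   0.4 41. ] TURN -0.008 F [-0.7 -0.4 -1. ] gap 0.038834435034588055 q [-0.67  0.55  0.18  1.94 -0.15  0.66 -0.04]
```

View pics/s2.png

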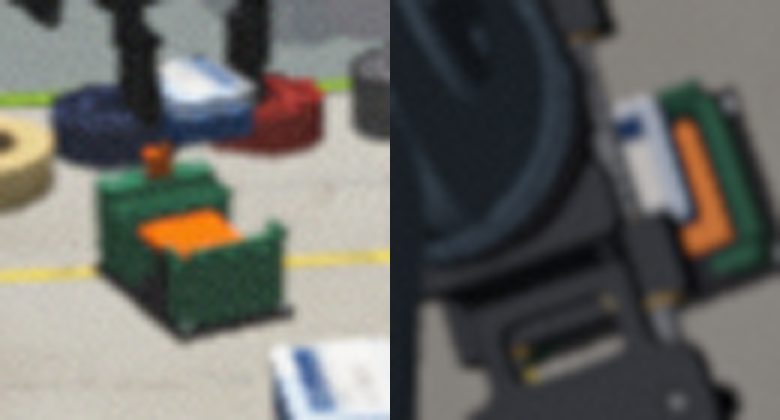

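The box hangs over the bay in both views (side crop: box at (205,100) above the tray at (190,232); top crop: lid end edge from (655,100) to (692,215)). Next I compare that edge with the tool and the dock.

```bash
python3 - <<'E'
from h import *
d=dict(np.load("t2.npz")); th=np.radians(21); U=np.array([[np.cos(th),np.sin(th)],[-np.sin(th),np.cos(th)]])
f=lambda p,z,o:np.round((world(d,140+(p[:,0]-390)/6-.4,250+p[:,1]/6-.4,z)[:,:2]*1000-o)@U.T,1)
tcp=np.array([485.7,233.6]); bay=np.array([485,236.5])
print("lid end rel tcp",f(np.array([[655,97],[693,212]]),.1185,tcp).tolist())
# dock end wall inner/outer rim, from first top picture
d=dict(np.load("top0.npz")); 
g=lambda p,z:np.round((world(d,137+p[:,0]/5-.4,255+p[:,1]/5-.4,z)[:,:2]*1000-bay)@U.T,1)
print("end wall outer top",g(np.array([[296,65],[322,178]]),.046).tolist())
print("housing outer edge",g(np.array([[40,130],[85,265]]),.051).tolist())
print("tab",g(np.array([[87,185]]),.065).tolist(), "wall back corner",g(np.array([[238,52],[320,190],[180,240]]),.046).tolist())
print("tray corners",g(np.array([[128,127],[265,73],[302,172],[165,228]]),.034).tolist())
E
```

```text
lid end rel tcp [[15.1, -29.9], [-21.0, -29.9]]
end wall outer top [[18.5, -41.3], [-25.3, -37.0]]
housing outer edge [[27.8, 58.0], [-26.4, 57.4]]
tab [[-0.7, 44.1]] wall back corner [[30.8, -22.0], [-29.3, -34.8], [-29.0, 21.3]]
tray corners [[20.6, 29.2], [22.0, -27.2], [-18.7, -28.7], [-20.9, 27.8]]
```

```bash
python3 go.py 485 236.5 225 21
```

```text
t 4.3333 pos [485.9 233.1 266.2] yaw 20.5 SHIFT [ 3.5  0.4 41.2] TURN -0.008 F [-0.   0.4 -0.3] gap 0.0387607637116941 q [-0.67  0.55  0.18  1.94 -0.15  0.66 -0.04]
```

Call:
move_arm([
  {"xyz": [3.5,0,0],"turn": -0.008},
  {"xyz": [3.5,0,10],"turn": -0.008},
  {"xyz": [3.5,0,22],"turn": -0.008},
  {"xyz": [3.5,0,32],"turn": -0.008},
  {"xyz": [3.5,0,36],"turn": -0.008},
])

```text
clock: 4.75
ee_pos: [0.4838, 0.2378, 0.2282]
tool_rot: [0.565, 0.825, -0.002, -0.001]
contact_force: [-0.7, 0.8, -0.0]
finger_gap: 0.039
grip_force: 20.0
```

```bash
python3 go.py 485 236.5 205.5 21
```

```text
t 4.75 pos [483.8 237.8 228.2] yaw 21.2 SHIFT [-1.6  0.7 22.7] TURN 0.003 F [-0.7  0.8 -0. ] gap 0.038975883566560086 q [-0.66  0.62  0.15  1.95 -0.16  0.59 -0.03]
```

Call:
move_arm([
  {"xyz": [-1,0,2],"turn": 0},
  {"xyz": [-1,0,6],"turn": 0},
  {"xyz": [-1,0,10],"turn": 0},
  {"xyz": [-1,0,14],"turn": 0},
  {"xyz": [-1,0,14],"turn": 0},
])

```text
clock: 5.17
ee_pos: [0.4848, 0.2374, 0.2158]
tool_rot: [0.565, 0.825, -0.0, -0.0]
contact_force: [-0.3, -1.0, -0.1]
finger_gap: 0.0387
grip_force: 20.0
```

```bash
python3 go.py 485 236.5 205.5 21
```

```text
t 5.1667 pos [484.8 237.4 215.8] yaw 21.2 SHIFT [-0.9 -0.1 10.4] TURN 0.004 F [-0.3 -1.  -0.1] gap 0.03873098697912384 q [-0.65  0.64  0.15  1.95 -0.17  0.57 -0.02]
```

Call:
move_arm([
  {"xyz": [-0.5,0,3],"turn": 0},
  {"xyz": [-0.5,0,6],"turn": 0},
  {"xyz": [-0.5,0,9],"turn": 0},
  {"xyz": [-0.5,0,10],"turn": 0},
  {"xyz": [-0.5,0,10],"turn": 0},
])

```text
clock: 5.58
ee_pos: [0.4851, 0.2369, 0.2062]
tool_rot: [0.565, 0.825, -0.0, -0.0]
contact_force: [-0.4, -0.1, -0.7]
finger_gap: 0.0392
grip_force: 20.0
```

```bash
python3 go.py 485 236.5 205.5 21
```

```text
t 5.5833 pos [485.1 236.9 206.2] yaw 21.2 SHIFT [-0.4 -0.2  0.7] TURN 0.004 F [-0.4 -0.1 -0.7] gap 0.03916176261987605 q [-0.65  0.66  0.14  1.95 -0.17  0.55 -0.02]
```

Call:
move_arm([
  {"xyz": [0,0,1],"turn": 0},
  {"xyz": [0,0,1.5],"turn": 0},
  {"xyz": [0,0,1.5],"turn": 0},
])

```text
clock: 5.83
ee_pos: [0.4853, 0.237, 0.2052]
tool_rot: [0.565, 0.825, 0.0, 0.0]
contact_force: [-1.9, -0.9, 3.1]
finger_gap: 0.0386
grip_force: 20.0
```

Call:
move_arm([
  {"xyz": [0,0,0],"turn": 0},
  {"xyz": [0,0,0],"turn": 0},
  {"xyz": [0,0,0],"turn": 0},
  {"xyz": [0,0,0],"turn": 0},
  {"xyz": [0,0,0],"turn": 0},
], jaw=60)

```text
clock: 6.25
ee_pos: [0.4851, 0.237, 0.2049]
tool_rot: [0.565, 0.825, -0.0, -0.0]
contact_force: [0.1, 0.2, -0.5]
finger_gap: 0.0673
grip_force: 0.0
```

Call:
move_arm([
  {"xyz": [0,0,-15],"turn": 0},
  {"xyz": [0,0,-35],"turn": 0},
  {"xyz": [0,0,-60],"turn": 0},
  {"xyz": [0,0,-75],"turn": 0},
  {"xyz": [0,0,-75],"turn": 0},
])

```text
clock: 6.67
ee_pos: [0.4864, 0.2375, 0.2829]
tool_rot: [0.565, 0.825, 0.002, 0.001]
contact_force: [-0.2, 0.8, -0.2]
finger_gap: 0.0678
grip_force: 0.0
```

```bash
python3 go.py 485 236.5 205.5 21;  python3 - <<'E'
from h import *
d=cap("side"); np.savez("s3.npz",**d)
cv2.imwrite("pics/s3.png",cv2.resize(d["color"][160:230,245:335,::-1],None,fx=7,fy=7,interpolation=cv2.INTER_CUBIC))
E
```

```text
t 6.6667 pos [486.4 237.5 282.9] yaw 21.2 SHIFT [-0.5 -2.1 77.4] TURN 0.003 F [-0.2  0.8 -0.2] gap 0.06779075159372787 q [-0.68  0.53  0.18  1.93 -0.14  0.69 -0.04]
```

View pics/s3.png

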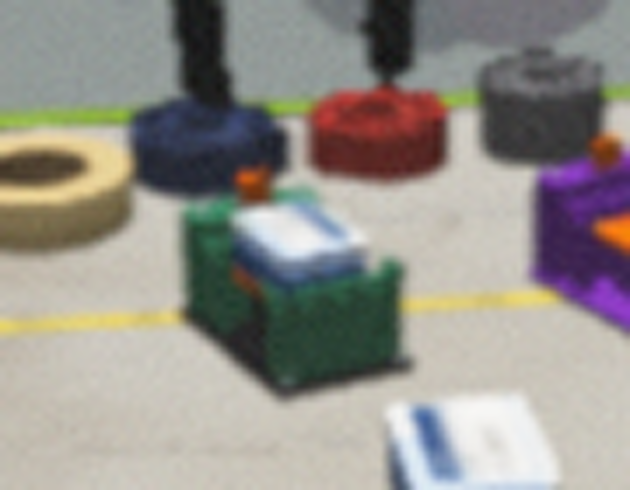

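The box sits level in the bay on the raised tray, lid proud at crop (300,235), with the tab out. Next: close the fingers and push.

Call:
move_arm([
  {"xyz": [0,-1,5],"turn": 0},
  {"xyz": [0,-1,15],"turn": 0},
  {"xyz": [0,-1,25],"turn": 0},
  {"xyz": [0,-1,35],"turn": 0},
  {"xyz": [0,-1,40],"turn": 0},
], jaw=255)

```text
clock: 7.13
ee_pos: [0.4834, 0.2362, 0.2373]
tool_rot: [0.565, 0.825, -0.002, -0.001]
contact_force: [0.4, 0.1, 0.5]
finger_gap: 0.0361
grip_force: 0.0
```

Call:
move_arm([
  {"xyz": [0,0,0],"turn": 0},
  {"xyz": [0,0,0],"turn": 0},
  {"xyz": [0,0,0],"turn": 0},
  {"xyz": [0,0,0],"turn": 0},
  {"xyz": [0,0,0],"turn": 0},
])

```text
clock: 7.55
ee_pos: [0.4844, 0.2367, 0.2404]
tool_rot: [0.565, 0.825, 0.0, 0.0]
contact_force: [0.4, -0.1, 0.8]
finger_gap: 0.0027
grip_force: 0.0
```

Call:
move_arm([
  {"xyz": [0,0,0],"turn": 0},
  {"xyz": [0,0,0],"turn": 0},
  {"xyz": [0,0,0],"turn": 0},
  {"xyz": [0,0,0],"turn": 0},
  {"xyz": [0,0,0],"turn": 0},
])

```text
clock: 7.97
ee_pos: [0.4842, 0.2366, 0.24]
tool_rot: [0.565, 0.825, 0.0, 0.0]
contact_force: [0.6, 0.0, 0.3]
finger_gap: 0.0005
grip_force: 0.0
```

```bash
python3 go.py 485.3 235.8 224 21
```

```text
t 7.9667 pos [484.2 236.6 240. ] yaw 21.2 SHIFT [-1.2  0.7 16. ] TURN 0.004 F [0.6 0.  0.3] gap 0.0004745310080475055 q [-0.66  0.6   0.16  1.95 -0.16  0.61 -0.03]
```

Call:
move_arm([
  {"xyz": [-1,0.5,5],"turn": 0},
  {"xyz": [-1,0.5,10],"turn": 0},
  {"xyz": [-1,0.5,14],"turn": 0},
  {"xyz": [-1,0.5,17],"turn": 0},
  {"xyz": [-1,0.5,20],"turn": 0},
])

```text
clock: 8.38
ee_pos: [0.485, 0.2358, 0.2198]
tool_rot: [0.565, 0.825, -0.0, -0.0]
contact_force: [-2.8, -1.5, 8.2]
finger_gap: 0.0004
grip_force: 3.5
```

Call:
move_arm([
  {"xyz": [0,0,2],"turn": 0},
  {"xyz": [0,0,4],"turn": 0},
  {"xyz": [0,0,6],"turn": 0},
  {"xyz": [0,0,8],"turn": 0},
  {"xyz": [0,0,10],"turn": 0},
])

```text
clock: 8.8
ee_pos: [0.485, 0.2358, 0.2102]
tool_rot: [0.565, 0.825, -0.0, -0.0]
contact_force: [-2.8, -1.9, 10.6]
finger_gap: 0.0005
grip_force: 5.2
```

Call:
move_arm([
  {"xyz": [0,0,1.5],"turn": 0},
  {"xyz": [0,0,3],"turn": 0},
  {"xyz": [0,0,4.5],"turn": 0},
  {"xyz": [0,0,5],"turn": 0},
  {"xyz": [0,0,5],"turn": 0},
])

```text
clock: 9.22
ee_pos: [0.485, 0.2358, 0.205]
tool_rot: [0.565, 0.825, -0.0, -0.0]
contact_force: [-0.8, -0.7, 5.4]
finger_gap: 0.0005
grip_force: 2.5
```

Call:
move_arm([
  {"xyz": [0,0,-2],"turn": 0},
  {"xyz": [0,0,-5],"turn": 0},
  {"xyz": [0,0,-9],"turn": 0},
  {"xyz": [0,0,-15],"turn": 0},
  {"xyz": [0,0,-25],"turn": 0},
])

```text
clock: 9.63
ee_pos: [0.4848, 0.2357, 0.23]
tool_rot: [0.565, 0.825, -0.001, -0.0]
contact_force: [0.0, -0.2, -0.1]
finger_gap: 0.0005
grip_force: 0.0
```

Call:
move_arm([
  {"xyz": [0,0,-40],"turn": 0},
  {"xyz": [0,0,-75],"turn": 0},
  {"xyz": [0,0,-80],"turn": 0},
  {"xyz": [0,0,-80],"turn": 0},
])

```text
clock: 9.97
ee_pos: [0.4861, 0.2363, 0.3131]
tool_rot: [0.565, 0.825, 0.003, 0.001]
contact_force: [0.3, 0.2, -0.1]
finger_gap: 0.0003
grip_force: 0.0
```

```bash
python3 go.py 485.3 235.8 224 21; python3 - <<'E'
from h import *
d=cap("side")
cv2.imwrite("pics/s4.png",cv2.resize(d["color"][160:230,245:335,::-1],None,fx=7,fy=7,interpolation=cv2.INTER_CUBIC))
E
```

```text
t 9.9667 pos [486.1 236.3 313.1] yaw 21.2 SHIFT [-0.3 -1.4 89.1] TURN 0.003 F [ 0.3  0.2 -0.1] gap 0.00031204958221466863 q [-0.69  0.48  0.19  1.92 -0.13  0.75 -0.05]
```

View pics/s4.png

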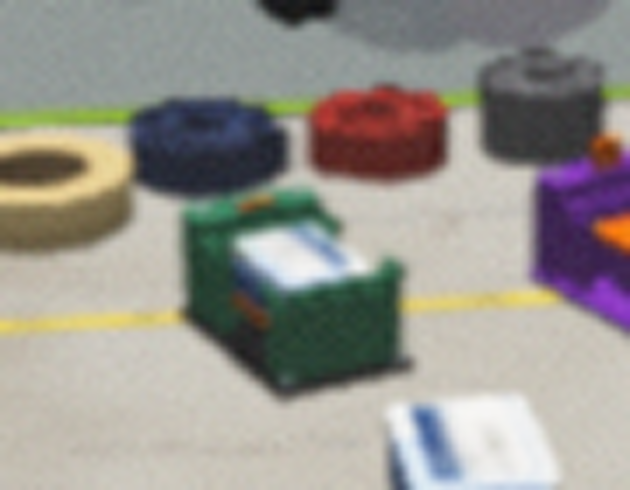

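The lid is now flush with the rim at crop (300,255), and the tab at (255,203) stands barely out. The catch holds and the arm is clear, so I'm handing in.

```bash
python3 -c "
from cell import order; print(order.hand_in())"
```

```text
the job is handed in; nothing more can be done
None
```

The small needle box is in the green dock's bay, lid up; after one push the catch held with the lid flush with the rim, the gripper is clear, and I handed the job in at about 10 s.

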